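# Load and start the pack sealing press

### The job

The pack is already in its black shuttle on the blue press: with your fingertips push the shuttle all the way in to its stop, then push the yellow-framed guard gate fully shut across the bed behind it, and only then press the green button on the grey box right down and let it go. Do everything by pushing: the pack must stay lying in its nest, nothing is to be lifted, the red button is not to be pressed, and the other things on the bench are to be left where they are.

Things in the scene. Friction and masses are not known exactly. Their poses are not given: they have to be found in the camera images.
- press: Fixed press: blue hood 190 deep x 250 wide x 130 mm high, mouth 180 x 100 mm, arched tower 325 mm high behind it (x = 190 to 290). Origin on the bench under the middle of the mouth; +x points into the mouth. A bed 215 wide, 18 mm high runs out to x = -290; at x = -125 it carries a hinge post (y = +97) and a catch post (y = -98), under 95 mm high. z up.
- shuttle_face (a point): Middle of the front face (the one to push, orange stripe) of the shuttle, a black nest block 180 long (x) x 140 wide (y) x 50 mm high, 0.6 kg, which slides freely on the bed (5 N or so) between guide strips; this point is 43 mm above the bench. Axes as the press. Starts with the face at x = -250 to -190 mm of the press; home against its rigid stop it is at x = -100 mm, 25 mm inside the shut gate.
- gate (a joint): Angle of the guard gate, rad: 0 = shut, straight across the bed; 2.0 = limit, swung open away from the mouth. Starts open at 1.5 to 1.85, beside the shuttle's path (it is open alongside the bed on the press's +y side). Pivot friction about 0.12 N m, stays where it is left.
- gate_hinge (a point): On the gate's upright hinge axis, 59 mm above the bench. The gate: clear window in a yellow frame, 8 mm thick, 30 to 88 mm above the bench, reaching 188 mm from this axis. Axes turn with the gate: the panel runs along -y from here; the outer face, to be pushed to shut it, looks to -x. When shut, its axes are those of the press.
- gate_face (a point): Point on the gate's outer face, 120 mm from the hinge axis, 59 mm above the bench. Axes as gate_hinge: push along +x to shut the gate.
- pack: The pack: white plastic tray 124 x 104 x 6 mm with a clear dome 84 x 64 mm, 30 mm high in all, about 80 g, loose. It lies in an open nest 10 mm deep on top of the shuttle, with about 4 mm of play all round. Origin at the centre of its underside, 58 mm above the bench and 90 mm behind the shuttle's front face.
- pendant: Grey push-button box 90 (x) x 180 (y) x 50 mm high, fixed on the bench; origin under its centre. The green button is 45 mm from the centre on its +y side (white plate), the red one 45 mm on its -y side (yellow plate).
- start_top (a point): Middle of the top of the green START button, 34 mm across; pressed straight down, 6 mm of travel, about 5 N when fully down, springs back.
- start (a joint): Green button: 0 = up, 0.006 m = fully down.
- stop_top (a point): Middle of the top of the red STOP button, same size, 90 mm from the green one: not to be pressed.
- stop (a joint): Red button: 0 = up, 0.006 m = fully down.
- tape: Bystander: roll of amber tape lying flat, 100 across, 48 mm high. Origin under its centre.
- jar: Bystander: jar with a blue lid, 76 across, 90 mm high. Origin under its centre.
- mug: Bystander: blue mug, 80 across, 95 mm high. Origin under its centre.
- screwdriver: Bystander: screwdriver lying on the bench, its length along its x.
- spare_pack: Bystander: a second pack like the first, 124 x 104 x 30 mm, lying on the bench: not the one to seal.
Mind the look-alikes: they are no part of the job. What is shaped like the part that bears shuttle_face but purple is not meant. Of the things that look like the pendant, the larger one is meant.

How it is judged:
On the way, in this order (a step that is already met when the one before it is completed fails the run):
1. the shuttle is pushed home (within 5 mm of its stop) with the gate still open (x of shuttle_face in the frame of press above -0.105 m and value of joint gate above 1 rad), for 0.1 s.
2. the gate is shut (within 0.06 rad) behind the shuttle (value of joint gate below 0.06 rad and x of shuttle_face in the frame of press above -0.106 m), for 0.1 s.
3. the green button is pressed down, at least 4.5 of its 6 mm (value of joint start above 0.0045 m and value of joint gate below 0.07 rad), for 0.04 s.
At the end, for the whole second after the job is handed in: The shuttle is within 6 mm of its stop, the gate within 0.07 rad of shut, the green button has been pressed and is up again, and the pack lies flat and still in the shuttle's nest (within 10 mm of its middle) (x of shuttle_face in the frame of press above -0.106 m and value of joint gate below 0.07 rad and value of joint start below 0.002 m and x of pack in the frame of shuttle_face between 0.08 and 0.1 m and y of pack in the frame of shuttle_face between -0.01 and 0.01 m and z of pack in the frame of shuttle_face below 0.022 m and angle between pack's own z axis and vertical below 0.1 rad and linear speed of pack below 0.02 m/s); the robot touches nothing.
It fails at once if the shuttle is lifted or tipped (height (world z) of shuttle_face above 0.06 m or angle between shuttle_face's own z axis and vertical above 0.15 rad).
It fails at once if the green button is pressed before shuttle and gate are shut (value of joint start above 0.003 m and (not (x of shuttle_face in the frame of press above -0.11 m) or value of joint gate above 0.12 rad)).
It fails at once if the red button is pressed (value of joint stop above 0.003 m).
It fails at once if the pack is lifted or knocked out of its nest (z of pack in the frame of shuttle_face above 0.03 m or angle between pack's own z axis and vertical above 0.25 rad).
It fails at once if another thing on the bench is moved more than 30 mm or lifted (distance of any of tape, jar, mug, screwdriver, spare_pack from where it was at the start of the episode above 0.03 m).
It also fails if it takes over 61 s, if anything falls off the work surface, if the arm or the gripper's body presses on something with over 40 N, if the wrist force passes 120 N, or if a joint passes its speed limit or range.

### The arm

A 6-joint arm with a two-finger parallel gripper is mounted at the origin on the work surface. World frame = base frame: x ahead of the robot, y to its left, z up, the work surface at z = 0. Lengths are in m, angles in rad, forces in N, time in s.
With the tool pointing down it reaches from about 0.375 to 0.825 m from the base axis. Payload 5.5 kg.
Tool frame: the origin (TCP) lies on the centre line of the jaws, within the pads' length; the fingertips stand 8 mm ahead of it and the grasp point (between the pads) lies 11 mm behind it; z points along the fingers, y is the line along which they close (so a half turn about z gives the same grasp; the last joint's range is limited). The gripper opens to 85 mm and grips with 20 to 120 N. Pads are 22 mm wide; open, the fingers measure 114 mm over their backs; the gripper's body (76 mm by 85 mm) begins 54 mm behind the grasp point. The pads swing forward as they close: fully open they stand 13 mm farther back than shut.
Start: joints at [-1.329, 0.314, -0.047, 1.21, 0, 1.571], TCP at [0.144, -0.583, 0.239] pointing down, gripper open.
Joint ranges: [-2.67, 2.67], [-0.69, 1.73], [-1.03, 1.25], [-2.08, 2.16], [-1.42, 1.45], [-3.14, 3.14]. Speed limits (rad/s): [2.39, 2.39, 3.01, 3.14, 3.14, 3.14].

### API

Orientations are given as a unit quaternion [w, x, y, z].
In Python, from rig import arm gives the robot as it stands. The module is installed in compiled form; this text tells all that it offers.
- The arm moves only by the tool arm_command, never from a script. Its argument "increments" is one flat list of numbers, 5 for each row, row after row: the finger opening in cm, from 0 to 8.54, then the shift along the tool's x, y, z in cm, then the turn about the tool's z in degrees. A call has 1 to 12 rows; each row is the pose to reach, as a shift and turn from the pose commanded when the call began, along the tool's axes at that moment; what a row does not reach only later rows make up. A row lasts 1/12 s, in which the tool goes at most 41.7 mm and 7.16 degrees, less where a joint would pass 70% of its speed; a pose out of reach is approached as far as the arm can. A call with a gripper value outside its range is refused whole. The fingers move at their own pace and stop on an object; "squeeze" is the grip in N (left out, the last holds). Time passes only in rows, so rows that repeat a pose let the fingers close. It gives the time, the measured TCP pose, the force and the opening at its end, in the units of the state.
- arm.state(): the state, without advancing time (a new reading comes with each control period).
- arm.capture(name): name is "scene" or "top" or "wrist"; returns the picture (420x560x3 uint8, red, green, blue); there is no depth.
- arm.get_calibration(name): a dict with "fov_y" (degrees; the focal length in pixels is half the picture's height over the tangent of half this angle, whatever the lens; pixels are square), "cx", "cy" (the principal point, pixels), "D" ([k1, k2, p1, p2, k3] as OpenCV has them; the pictures are not rectified), "R" (3x3) and "t" (3): a world point X has camera coordinates R X + t. Camera axes: x right, y down, z forward; pixel columns grow to the right and rows downward; lengths in m; the calibration is good to about 2 mm. A picture is of the moment at which its call begins: read the wrist's pose just before it. get_calibration takes no time and is no camera call; for the wrist camera it gives the pose at the moment of the call.
- arm.finish_job(): hands the job in, once; it reports no verdict.
Trained networks look in the newest picture that a camera, given by its name, has taken for a name from the list of things; names that differ only in an ending like _2 or _b are one class to them, and where a whole thing is asked for, a point or a joint stands for the part that bears it (a point fixed in the world has none). Each returns a list of dicts, best first, with "confidence" (0 to 1); they miss things now and then, are a little off and sometimes report something else, mostly with a low value. They report only what shows in the picture. A call takes as long as a camera call. They do not tell look-alikes from the thing itself.
- arm.outline_of(camera, target): "pixels" (420x560 bool, what is visible of it) and "extent" ([left, top, right, bottom] in pixels, round what is visible of it).
The state is a dict: "time_s": time; "q": joint angles; "qd": joint speeds; "joint_efforts": joint torques, N m; "tool_pos": TCP position; "tcp_rot": TCP orientation; "force": force on the tool from outside, world axes, zero at the start; "ft_torque": the same for the moment, N m; "grip_width": finger opening in m.
Only numpy, scipy, OpenCV 4.12 (cv2) and the standard library are available. Lean on these libraries where they do the work, as an engineer would, in place of code of your own. Each camera call takes 0.05 s, during which the arm holds its last target. There are 200 camera calls.

## Working session

There is one attempt and no reset: what is moved stays moved. The work goes in short steps, Python scripts to look and compute and a tool call to move; the robot and the scene stay as the last step left them, time stands still between calls to the robot, and variables do not carry over. Pictures are saved under pics/ and viewed, on a budget of 10 in all, crops included, one or two more only if the job needs it, and the job is handed in when it is done.

Besides the shell and the picture viewer there is one more tool, called after "Emit:" as a command line: name --argument value ..., lists and objects as JSON in quotes. arm_command: Moves the arm, as the interface text tells. Its arguments: {"type":"object","properties":{"increments":{"type":"array"},"squeeze":{"type":"number"}},"required":["increments"]}

```bash
mkdir -p pics; cat > h.py <<'E'
import numpy as np, cv2
from rig import arm
def cal(n):
    c=arm.get_calibration(n); f=210/np.tan(np.radians(c["fov_y"])/2)
    K=np.array([[f,0,c["cx"]],[0,f,c["cy"]],[0,0,1.]]); return K,np.array(c["D"],float),np.array(c["R"]),np.array(c["t"])
def ray(n,uv,z):
    K,D,R,t=cal(n); p=cv2.undistortPoints(np.array(uv,float).reshape(-1,1,2),K,D).reshape(-1,2)
    C=-R.T@t; d=np.c_[p,np.ones(len(p))]@R; return C+d*((z-C[2])/d[:,2])[:,None]
def proj(n,X):
    K,D,R,t=cal(n); return cv2.projectPoints(np.array(X,float).reshape(-1,1,3),cv2.Rodrigues(R)[0],t,K,D)[0].reshape(-1,2)
def save(im,f): cv2.imwrite(f,im[:,:,::-1])
E
python3 - <<'E'
from h import *
for n in ("scene","top"):
    im=arm.capture(n); np.save(n+".npy",im); save(im,f"pics/{n}0.png")
    print(n,[np.round(x,3).tolist() for x in cal(n)])
    for t in ["press","shuttle_face","gate","pack","pendant","start","stop"]:
        print(t,[(np.round(o["extent"]).tolist(),round(o["confidence"],2)) for o in arm.outline_of(n,t)])
print(arm.state())
E
```

```text
scene [[[510.575, 0.0, 274.688], [0.0, 510.575, 210.645], [0.0, 0.0, 1.0]], [-0.024, 0.0, 0.0, 0.0, 0.0], [[0.87, 0.492, 0.02], [0.343, -0.576, -0.742], [-0.354, 0.653, -0.67]], [-0.448, -0.098, 2.05]]
press [([279.0, 85.0, 392.0, 249.0], 0.77)]
shuttle_face [([223.0, 175.0, 276.0, 214.0], 0.97), ([271.0, 122.0, 315.0, 155.0], 0.79), ([308.0, 178.0, 353.0, 225.0], 0.61), ([279.0, 189.0, 305.0, 226.0], 0.41)]
gate [([280.0, 188.0, 304.0, 223.0], 0.86)]
pack [([313.0, 183.0, 346.0, 208.0], 0.67)]
pendant [([211.0, 242.0, 270.0, 291.0], 0.96), ([152.0, 229.0, 193.0, 262.0], 0.95), ([272.0, 152.0, 291.0, 178.0], 0.47)]
start [([246.0, 241.0, 254.0, 255.0], 0.57)]
stop [([142.0, 295.0, 194.0, 314.0], 0.64), ([159.0, 246.0, 162.0, 246.0], 0.39)]
top [[[391.427, 0.0, 276.794], [0.0, 391.427, 216.278], [0.0, 0.0, 1.0]], [0.023, 0.0, 0.0, 0.0, 0.0], [[-0.028, -1.0, -0.003], [-0.997, 0.028, -0.072], [0.072, 0.001, -0.997]], [0.039, 0.495, 1.354]]
press [([59.0, 142.0, 281.0, 236.0], 0.61)]
shuttle_face [([186.0, 158.0, 244.0, 201.0], 0.96), ([220.0, 232.0, 282.0, 298.0], 0.87), ([91.0, 248.0, 
[... 327 characters left out ...]
4.0, 209.0, 366.0, 218.0], 0.44)]
{'time_s': 0.8, 'q': array([-1.32899398e+00,  3.13439997e-01, -4.70732721e-02,  1.21021184e+00,
        1.31341016e-05,  1.57082408e+00]), 'qd': array([-0.00010669, -0.0007492 ,  0.00036499,  0.00132341,  0.0003379 ,
        0.00050646]), 'joint_efforts': array([-1.53904795e-03, -5.39387941e+01,  3.40034044e+01,  1.18058593e-03,
       -6.28698194e-05, -1.66166762e-05]), 'tool_pos': array([ 0.14367764, -0.58255094,  0.23934723]), 'tcp_rot': array([3.45583849e-05, 9.92702024e-01, 1.20593074e-01, 1.08144646e-05]), 'force': array([-0.87528592,  0.08438203,  0.2446758 ]), 'ft_torque': array([0.01228509, 0.04600076, 0.01932414]), 'grip_width': 0.0856833410415308}
```

View pics/scene0.png

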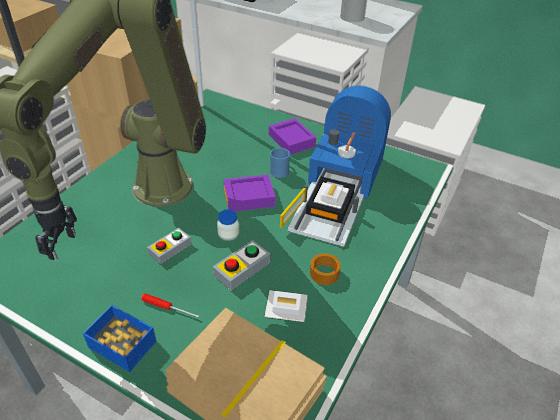

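View pics/top0.png

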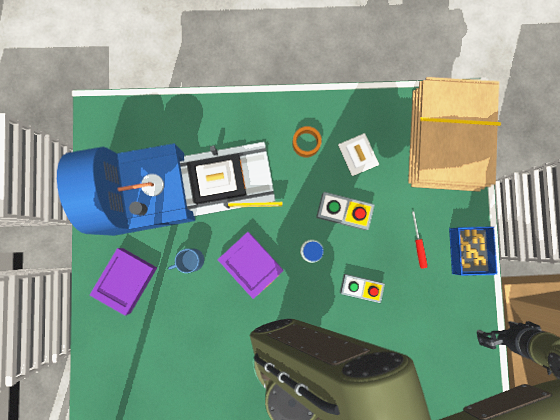

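Candidates: the shuttle is the black block at top (215,179); the purple look-alikes are at (250,265) and (124,282). The larger pendant is at (346,211), the smaller look-alike at (363,288). Next is a close crop and measurement.

```bash
python3 - <<'E'
from h import *
im=np.load("top.npy"); c=im[125:250,170:390]
save(cv2.resize(c,None,fx=3.6,fy=3.6,interpolation=cv2.INTER_CUBIC),"pics/crop1.png")
hsv=cv2.cvtColor(im,cv2.COLOR_RGB2HSV)
def comp(lo,hi,box,nm,z,src=hsv,cam="top"):
    m=cv2.inRange(src,lo,hi); x0,y0,x1,y1=box; k=np.zeros_like(m); k[y0:y1,x0:x1]=m[y0:y1,x0:x1]
    p=np.argwhere(k)[:,::-1].astype(np.float32)
    if len(p)<5: print(nm,"none");return
    r=cv2.boxPoints(cv2.minAreaRect(p)); W=ray(cam,np.r_[r,[p.mean(0)]],z)
    print(nm,len(p),np.round(p.mean(0),1),np.round(W[:,:2],3).tolist())
comp((40,80,40),(90,255,255),(325,198,342,216),"green",.06)
comp((0,150,60),(8,255,255),(350,205,372,224),"red",.06)
comp((18,100,90),(35,255,255),(222,196,290,212),"gate",.088)
comp((8,120,90),(20,255,255),(236,150,256,205),"orange",.05)
comp((0,0,0),(180,255,60),(186,150,250,205),"black",.068)
for t in ["pendant","shuttle_face"]:
    arm.capture("top") if t=="pendant" else 0
    for o in arm.outline_of("top",t)[:2]:
        p=np.argwhere(o["pixels"])[:,::-1].astype(np.float32); r=cv2.boxPoints(cv2.minAreaRect(p))
        print(t,np.round(ray("top",r,.05 if t=="pendant" else .068)[:,:2],3).tolist())
E
```

```text
green 95 [333.9 206.3] [[0.54, -0.154], [0.539, -0.188], [0.505, -0.187], [0.506, -0.153], [0.521, -0.17]]
red 84 [359.5 213. ] [[0.497, -0.234], [0.518, -0.257], [0.495, -0.278], [0.474, -0.255], [0.496, -0.256]]
gate 217 [255.9 204.2] [[0.543, 0.186], [0.538, 0.006], [0.525, 0.007], [0.53, 0.186], [0.533, 0.093]]
orange 29 [242. 174.] [[0.692, 0.15], [0.692, 0.147], [0.595, 0.132], [0.594, 0.135], [0.643, 0.141]]
black 970 [215.6 178.8] [[0.708, 0.334], [0.737, 0.154], [0.568, 0.127], [0.54, 0.305], [0.626, 0.229]]
pendant [[0.223, -0.17], [0.298, -0.191], [0.261, -0.336], [0.186, -0.315]]
pendant [[0.482, -0.105], [0.576, -0.132], [0.526, -0.312], [0.433, -0.285]]
shuttle_face [[0.25, 0.657], [0.415, 0.56], [0.334, 0.428], [0.17, 0.526]]
shuttle_face [[0.689, 0.33], [0.712, 0.143], [0.561, 0.124], [0.539, 0.31]]
```

View pics/crop1.png

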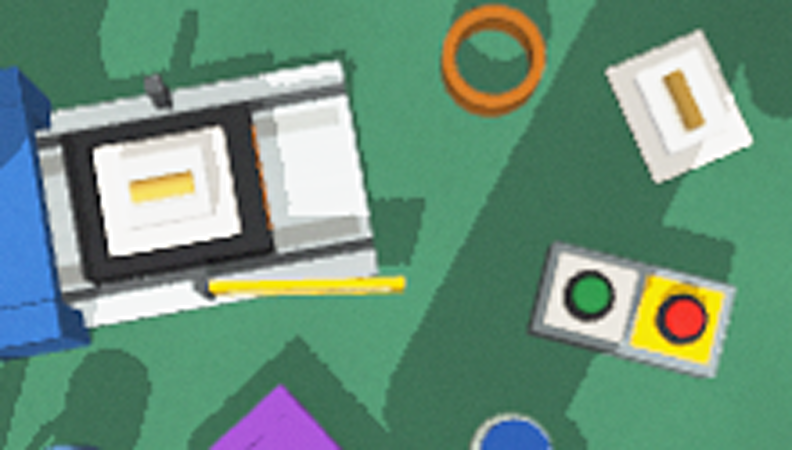

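The crop confirms the black shuttle with its orange stripe at crop (262,177). The yellow gate runs alongside from (210,287) to (403,284), and the larger pendant has green at (590,295) and red at (685,318). Now I'll fit the press frame.

```bash
cat > fr.py <<'E'
from h import *
from scipy.optimize import least_squares
px=lambda a: np.array(a,float)/3.6+[170,125]-.3
# press-frame pts: bed corners, shuttle top corners (front x=s), gate tip
obs=px([(343,62),(378,277),(250,105),(272,250),(63,147),(87,285),(403,284),(210,288)])
def model(p):
    x,y,th,s,g=p; c,sn=np.cos(th),np.sin(th)
    h=np.array([-.125,.097]); d=-np.array([np.sin(g),np.cos(g)])
    L=[(-.29,-.1075,.018),(-.29,.1075,.018),(s,-.07,.068),(s,.07,.068),(s+.18,-.07,.068),(s+.18,.07,.068),(*(h+.188*d),.088),(*(h),.088)]
    L=np.array(L); return np.c_[x+c*L[:,0]-sn*L[:,1],y+sn*L[:,0]+c*L[:,1],L[:,2]]
f=lambda p:(proj("top",model(p))-obs).ravel()
r=least_squares(f,[.6,.3,1.74,-.2,1.77],loss="soft_l1")
np.save("press.npy",r.x)
if __name__=="__main__":
    print(np.round(r.x,4)); print(np.round(f(r.x).reshape(-1,2),1).tolist()); print(np.round(model(r.x),3).tolist())
E
python3 fr.py
```

```text
[ 0.6091  0.3307  1.7267 -0.1955  1.7267]
[[-0.4, 0.4], [0.9, -0.1], [-0.3, 0.2], [0.9, 0.0], [-0.4, -1.9], [-0.1, -0.0], [1.0, -0.0], [-1.8, 0.5]]
[[0.76, 0.061, 0.018], [0.548, 0.028, 0.018], [0.709, 0.148, 0.068], [0.57, 0.127, 0.068], [0.681, 0.326, 0.068], [0.542, 0.304, 0.068], [0.533, 0.004, 0.088], [0.533, 0.192, 0.088]]
```

```bash
cat > go.py <<'E'
import sys
from h import *
from scipy.spatial.transform import Rotation as Ro
x,y,th,s,g=np.load("press.npy")
def inc(target, world=False):
    st=arm.state(); w,a,b,c=st["tcp_rot"]; R=Ro.from_quat([a,b,c,w]).as_matrix()
    P=np.array(target,float)
    if not world: P[:2]=[x+np.cos(th)*P[0]-np.sin(th)*P[1], y+np.sin(th)*P[0]+np.cos(th)*P[1]]
    yaw=np.arctan2(R[1,0],R[0,0]); return np.round(R.T@(P-st["tool_pos"])*100,2), round(-np.degrees(th-yaw),1)
def here():
    st=arm.state(); d=st["tool_pos"]-[x,y,0]; c,n=np.cos(th),np.sin(th)
    F=st["force"]; print("t",round(st["time_s"],2),"press xyz",np.round([c*d[0]+n*d[1],-n*d[0]+c*d[1],d[2]],4),"Fpress",np.round([c*F[0]+n*F[1],-n*F[0]+c*F[1],F[2]],1),"grip",round(st["grip_width"],3),"q",np.round(st["q"],2))
E
python3 -c "
from go import *
print(inc((-.25,0,.2)))"
```

```text
(array([ 64.91, -52.62,   3.93]), np.float64(-85.1))
```

Emit:
arm_command --increments '[0,1.5,-1.2,0,-5,0,4,-3.2,0,-12,0,7,-5.7,0,-19,0,10,-8.2,0,-26,0,13,-10.7,0,-33,0,16,-13.2,0,-40,0,19,-15.7,0,-47,0,22,-18.2,0,-54,0,25,-20.5,0,-61,0,28,-22.8,0,-68,0,30,-24.4,0,-75,0,31.5,-25.6,0,-80]' --squeeze 60

```text
time_s: 1.95
tool_pos: [0.3895, -0.2565, 0.2396]
tcp_rot: [0.0, 0.68, 0.733, 0.0]
force: [0.0, -1.6, -0.4]
grip_width: -0.0001
```

```bash
python3 -c "
from go import *
here(); print(inc((-.25,0,.15)))"
```

```text
t 1.95 press xyz [-0.546   0.3081  0.2396] Fpress [-1.6  0.2 -0.4] grip -0.0 q [-0.58  0.06 -0.35  1.15  0.    0.91]
(array([31.98, 28.32,  8.98]), np.float64(-4.6))
```

Emit:
arm_command --increments '[0,1,1,0,-1,0,3.5,3,0,-2,0,6.5,5.7,0,-3,0,9.5,8.4,0,-4,0,12.5,11,0,-4.6,0,15.5,13.6,1,-4.6,0,18.5,16.3,2,-4.6,0,21.5,19,3,-4.6,0,24.5,21.7,4,-4.6,0,27.5,24.4,5,-4.6,0,30.2,26.7,6,-4.6,0,32,28.3,7,-4.6]'

```text
time_s: 2.95
tool_pos: [0.6507, 0.0829, 0.1685]
tcp_rot: [0.0, 0.652, 0.758, 0.001]
force: [0.2, -1.0, -0.1]
grip_width: 0.0004
```

```bash
python3 -c "
from go import *
here(); print(inc((-.25,0,.043)))"
```

```text
t 2.95 press xyz [-0.2513 -0.0027  0.1685] Fpress [-1.  -0.1 -0.1] grip 0.0 q [ 0.13  0.45 -0.01  1.11  0.    1.55]
(array([ 0.11, -0.28, 12.55]), np.float64(-0.4))
```

Emit:
arm_command --increments '[0,0,-0.2,2.5,0,0,0,-0.3,5.5,0,0,0,-0.3,8.5,0,0,0,-0.3,11,0,0,0,-0.3,12.4,0,0,1.5,-0.3,12.5,0,0,2.5,-0.3,12.5,0,0,3.5,-0.3,12.5,0,0,4.2,-0.3,12.5,0,0,4.8,-0.3,12.5,0,0,5.4,-0.3,12.5,0,0,6,-0.3,12.5,0]'

```text
time_s: 3.95
tool_pos: [0.6385, 0.1376, 0.0459]
tcp_rot: [0.002, 0.653, 0.757, -0.0]
force: [0.2, -7.3, 3.3]
grip_width: 0.0001
```

```bash
python3 -c "
from go import *
here(); print(inc((-.112,0,.043)))
a=arm.capture('wrist'); b=arm.capture('top'); save(np.hstack([a,b])[:,:,:][::1],'pics/x.png')
v=np.hstack([a[60:,:],cv2.resize(b[130:230,170:300],(468,360))]);save(cv2.resize(v,(800,280)),'pics/w1.png')"
```

```text
t 3.95 press xyz [-0.1953  0.0009  0.0459] Fpress [-7.2  1.   3.3] grip 0.0 q [ 0.21  0.54 -0.17  0.86 -0.    1.64]
(array([8.33, 0.02, 0.25]), np.float64(-0.5))
```

View pics/w1.png

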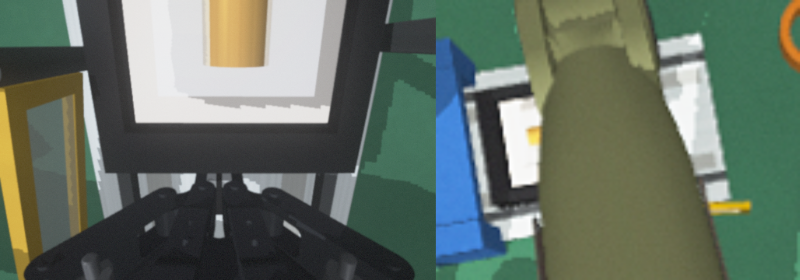

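The wrist view shows the closed fingertips centred on the shuttle's front face at (220,180), with the pack in its nest and the gate clear on the left. The force confirms contact, so I'll push on.

Emit:
arm_command --increments '[0,0.5,0,0,0,0,1.1,0,0.1,0,0,1.8,0,0.1,0,0,2.5,0,0.1,0,0,3.2,0,0.1,0,0,3.9,0,0.1,0,0,4.6,0,0.1,0,0,5.3,0,0.1,0,0,6,0,0.1,0,0,6.5,0,0.1,0,0,6.9,0,0.1,0,0,7.2,0,0.1,0]'

```text
time_s: 5.05
tool_pos: [0.628, 0.2082, 0.0447]
tcp_rot: [0.002, 0.654, 0.757, -0.0]
force: [0.8, -9.1, 5.6]
grip_width: 0.0004
```

```bash
python3 -c "
from go import *
here(); print(inc((-.112,0,.043)))"
```

```text
t 5.05 press xyz [-0.1239  0.0004  0.0447] Fpress [-9.1  0.6  5.6] grip 0.0 q [ 0.32  0.56 -0.15  0.87 -0.    1.75]
(array([1.19, 0.03, 0.17]), np.float64(-0.6))
```

Emit:
arm_command --increments '[0,0.3,0,0,0,0,0.6,0,0,0,0,0.9,0,0,0,0,1.1,0,0,0,0,1.3,0,0,0,0,1.5,0,0,0]'

```text
time_s: 5.55
tool_pos: [0.626, 0.2215, 0.0447]
tcp_rot: [0.003, 0.654, 0.757, -0.001]
force: [1.5, -16.7, 8.7]
grip_width: 0.0001
```

```bash
python3 -c "
from go import *
here()"
```

```text
t 5.55 press xyz [-0.1105  0.0003  0.0447] Fpress [-16.7   1.1   8.7] grip 0.0 q [ 0.34  0.56 -0.14  0.87 -0.01  1.77]
```

Emit:
arm_command --increments '[0,0.3,0,0,0,0,0.6,0,0,0,0,0.6,0,0,0]'

```text
time_s: 5.8
tool_pos: [0.6277, 0.2223, 0.0448]
tcp_rot: [0.008, 0.655, 0.755, -0.003]
force: [9.1, -27.4, 6.1]
grip_width: 0.0002
```

```bash
python3 -c "
from go import *
here()"
```

```text
t 5.8 press xyz [-0.11   -0.0015  0.0448] Fpress [-28.4  -4.7   6.1] grip 0.0 q [ 0.35  0.56 -0.13  0.87 -0.02  1.78]
```

Emit:
arm_command --increments '[0,-2,0,0,0,0,-4,0,0,0,0,-6,0,-2,0,0,-6.5,0,-5,0,0,-7.5,-1,-8,0,0,-8.5,-3,-11,0,0,-9.5,-6,-12,0,0,-10.5,-9,-12,0,0,-11.5,-12,-12,0,0,-12.5,-14.5,-12,0,0,-13,-15.8,-12,0,0,-13,-15.8,-12,0]'

```text
time_s: 6.8
tool_pos: [0.4835, 0.0779, 0.1636]
tcp_rot: [-0.001, 0.653, 0.757, -0.0]
force: [0.1, -0.5, 0.3]
grip_width: -0.0001
```

```bash
python3 -c "
from go import *
here(); print(inc((-.237,.155,.059)))
b=arm.capture('top'); save(cv2.resize(b[125:290,170:390],(800,600)),'pics/t2.png')
a=arm.capture('scene'); save(a,'pics/s2.png')"
```

```text
t 6.8 press xyz [-0.2303  0.1634  0.1636] Fpress [-0.5 -0.   0.3] grip -0.0 q [ 0.16  0.16 -0.43  0.99  0.    1.58]
(array([-0.67,  0.86, 10.46]), np.float64(-0.5))
```

View pics/t2.png

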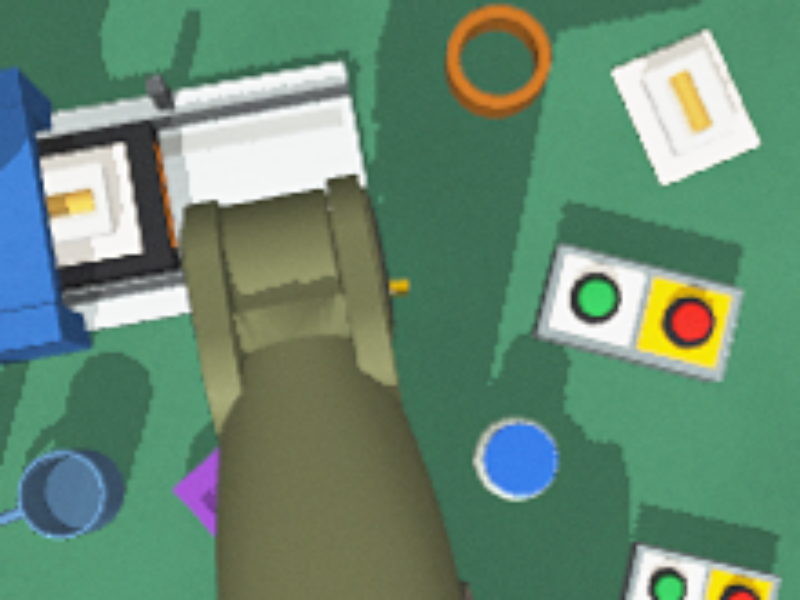

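The top view shows the shuttle in to its stop, with the orange stripe at (165,190). The pack is in its nest and the gate tip is still open at (400,287). Next I lower on the robot side of the gate and start the arc.

Emit:
arm_command --increments '[0,-0.7,0,2.5,0,0,-0.7,0,5.5,0,0,-0.7,0,8.5,0,0,-0.7,0,10,0,0,-0.7,0.5,10.4,0,0,-0.7,1.5,10.4,0,0,-0.8,2.5,10.4,0,0,-1,3.3,10.4,0,0,-1.2,4.2,10.4,0,0,-1.4,5.1,10.4,0,0,-1.5,6,10.4,0,0,-1.6,6.8,10.4,0]'

```text
time_s: 7.9
tool_pos: [0.5573, 0.073, 0.0597]
tcp_rot: [0.0, 0.653, 0.757, 0.0]
force: [-1.5, 0.6, -0.4]
grip_width: 0.0002
```

```bash
python3 -c "
from go import *
here()
for p in [(-.24,.059),(-.2235,.026),(-.1985,.001),(-.172,-.015),(-.143,-.023)]: print(inc((*p,.059)))"
```

```text
t 7.9 press xyz [-0.2466  0.0912  0.0597] Fpress [ 0.9  1.4 -0.4] grip 0.0 q [ 0.13  0.38 -0.39  0.8   0.    1.55]
(array([0.69, 3.21, 0.07]), np.float64(-0.5))
(array([2.37, 6.5 , 0.07]), np.float64(-0.5))
(array([4.89, 8.98, 0.07]), np.float64(-0.5))
(array([ 7.55, 10.56,  0.08]), np.float64(-0.5))
(array([10.46, 11.33,  0.08]), np.float64(-0.5))
```

Emit:
arm_command --increments '[0,0.2,1.1,0,0,0,0.4,2.2,0,0,0,0.7,3.2,0,0,0,1.2,4.4,0,0,0,1.8,5.5,0,0,0,2.4,6.5,0,0,0,3.2,7.4,0,0,0,4,8.2,0,0,0,4.9,9,0,0,0,5.8,9.6,0,0,0,6.7,10.1,0,0,0,7.5,10.5,0,0]'

```text
time_s: 8.9
tool_pos: [0.6492, 0.1637, 0.0593]
tcp_rot: [0.0, 0.653, 0.757, -0.0]
force: [-2.0, 0.1, -0.3]
grip_width: 0.0001
```

```bash
python3 -c "
from go import *
here(); print(inc((-.143,-.023,.059)))
a=arm.capture('wrist'); save(a,'pics/w3.png')"
```

```text
t 8.9 press xyz [-0.1712 -0.0137  0.0593] Fpress [ 0.5  2.  -0.3] grip 0.0 q [ 0.25  0.56 -0.11  0.91 -0.    1.67]
(array([2.83, 0.91, 0.03]), np.float64(-0.5))
```

View pics/w3.png

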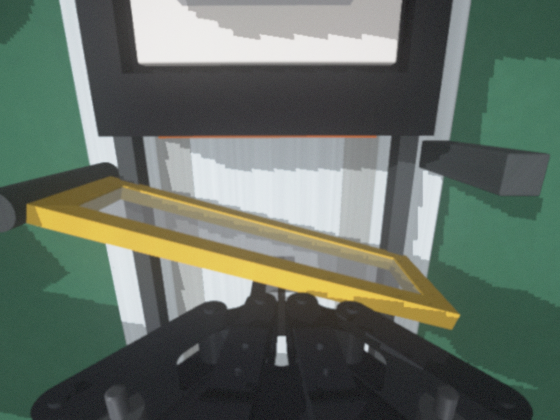

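The wrist view shows the gate, tip at (450,320), swinging ahead of the fingertips at about 0.25 rad. The catch post is at (520,170) and the shuttle home behind. I'll close it the rest of the way, gently.

Emit:
arm_command --increments '[0,0.5,0.3,0,0,0,1,0.6,0,0,0,1.5,0.8,0,0,0,2,0.9,0,0,0,2.4,0.9,0,0,0,2.7,0.9,0,0,0,3,0.9,0,0,0,3.3,0.9,0,0]'

```text
time_s: 9.62
tool_pos: [0.6533, 0.1968, 0.0596]
tcp_rot: [0.0, 0.653, 0.757, 0.0]
force: [1.8, -1.4, 1.0]
grip_width: -0.0001
```

```bash
python3 -c "
from go import *
here()"
```

```text
t 9.62 press xyz [-0.1392 -0.0228  0.0596] Fpress [-1.6 -1.5  1. ] grip -0.0 q [ 0.29  0.58 -0.07  0.92 -0.    1.72]
```

Emit:
arm_command --increments '[0,0.2,0,0,0,0,0.4,0,0,0,0,0.6,0,0,0,0,0.6,0,0,0]'

```text
time_s: 9.95
tool_pos: [0.6532, 0.1969, 0.0596]
tcp_rot: [0.004, 0.654, 0.756, -0.003]
force: [3.7, -18.0, 2.1]
grip_width: -0.0003
```

```bash
python3 -c "
from go import *
here()"
```

```text
t 9.95 press xyz [-0.1391 -0.0228  0.0596] Fpress [-18.4  -0.9   2.1] grip -0.0 q [ 0.3   0.58 -0.07  0.93 -0.01  1.72]
```

Emit:
arm_command --increments '[0,-1.5,0,0,0,0,-3,0,0,0,0,-5,0,-0.5,0,0,-7,0,-3,0,0,-9,0,-6,0,0,-11,0,-9,0,0,-14,-0.5,-11,0,0,-17,-1,-11.5,0,0,-20,-2,-12,0,0,-23,-3,-12,0,0,-25,-4,-12,0,0,-26,-5,-12,0]'

```text
time_s: 10.95
tool_pos: [0.6403, -0.065, 0.1794]
tcp_rot: [0.0, 0.654, 0.756, 0.0]
force: [0.6, 0.8, -0.5]
grip_width: 0.0001
```

```bash
python3 - <<'E'
from go import *
here()
ims={n:arm.capture(n) for n in("top","wrist","scene")}
save(np.hstack([cv2.resize(ims["top"][125:235,170:390],(400,200)),cv2.resize(ims["scene"][60:300,180:420],(400,400))[100:300]]),"pics/ts4.png")
save(ims["wrist"],"pics/w4.png")
P=[]
for n,box in (("top",(325,198,342,216)),("scene",(240,238,262,262))):
    h=cv2.cvtColor(ims[n],cv2.COLOR_RGB2HSV); m=cv2.inRange(h,(40,110,40),(80,255,255)); k=np.zeros_like(m); x0,y0,x1,y1=box; k[y0:y1,x0:x1]=m[y0:y1,x0:x1]
    p=np.argwhere(k)[:,::-1]; print(n,len(p),p.mean(0).round(1))
    for z in(.055,.06,.065,.07): print(z,ray(n,p.mean(0),z).round(4)[0,:2])
print(inc((.521,-.170,.12),True))
E
```

```text
t 10.95 press xyz [-0.3958  0.0306  0.1794] Fpress [ 0.7 -0.7 -0.5] grip 0.0 q [-0.1   0.42 -0.03  1.12  0.    1.32]
top 0 [nan nan]
0.055 [nan nan]
0.06 [nan nan]
0.065 [nan nan]
0.07 [nan nan]
scene 187 [250.3 244. ]
0.055 [ 0.4979 -0.1423]
0.06 [ 0.5005 -0.1464]
0.065 [ 0.5031 -0.1505]
0.07 [ 0.5057 -0.1546]
(array([ -8.91, -13.34,   5.92]), np.float64(-0.6))<stdin>:9: RuntimeWarning: Mean of empty slice.
  ret = um.true_divide(
<stdin>:10: RuntimeWarning: Mean of empty slice.
```

View pics/ts4.png

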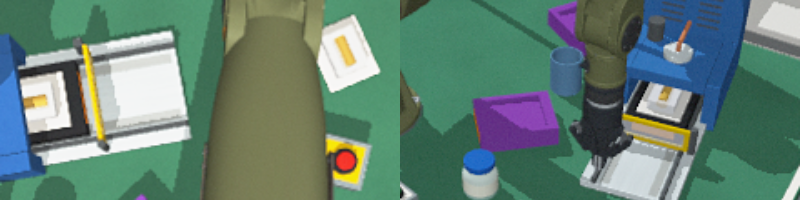

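The gate is shut straight across the bed in both views, with the shuttle home and the pack in its nest. Now I move over the green button and check with the wrist camera.

Emit:
arm_command --increments '[0,-1,-1.5,0,0,0,-3,-4,0,0,0,-5,-7,0.5,0,0,-7,-10,1.5,0,0,-8.2,-12,2.5,0,0,-8.9,-13.3,3,0,0,-8.9,-13.3,3.5,0,0,-8.9,-13.3,3.5,0]'

```text
time_s: 11.77
tool_pos: [0.5221, -0.1686, 0.1435]
tcp_rot: [-0.001, 0.653, 0.757, 0.0]
force: [-0.3, 0.4, 0.3]
grip_width: 0.0002
```

```bash
python3 - <<'E'
from go import *
here()
im=arm.capture("wrist")
c=proj("wrist",[(.521,-.17,.06),arm.state()["tool_pos"]+[0,0,-.08]]);print(c)
im=im.copy()
for q,col in zip(c,((255,0,255),(0,255,255))): cv2.circle(im,tuple(int(v) for v in q),4,col,2)
save(im,"pics/w5.png")
E
```

```text
t 11.77 press xyz [-0.4797  0.1635  0.1435] Fpress [0.4 0.2 0.3] grip 0.0 q [-0.31  0.28 -0.32  0.97  0.    1.11]
[[278.23224283 224.9547556 ]
 [281.05353981 225.27335643]]
```

View pics/w5.png

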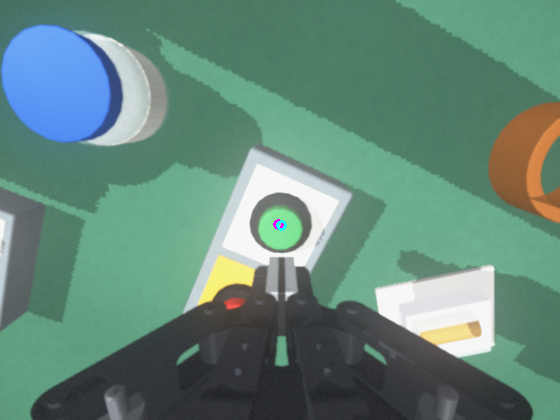

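The projected target at (280,225) sits on the green button's centre and the red button at (232,303) is clear of the path. Lowering with a force watch.

Emit:
arm_command --increments '[0,0,0,1.5,0,0,0,0,3.5,0,0,0,0,5,0,0,0,0,6,0,0,0,0,6.5,0,0,0,0,6.8,0,0,0,0,7,0,0,0,0,7.2,0,0,0,0,7.2,0]'

```text
time_s: 12.57
tool_pos: [0.5231, -0.1688, 0.074]
tcp_rot: [0.0, 0.653, 0.758, 0.001]
force: [-3.2, 5.2, 9.5]
grip_width: 0.0
```

```bash
python3 -c "
from go import *
here()"
```

```text
t 12.57 press xyz [-0.4801  0.1625  0.074 ] Fpress [5.7 2.3 9.5] grip 0.0 q [-0.31  0.34 -0.41  0.82  0.    1.11]
```

Emit:
arm_command --increments '[0,0,0,0.2,0,0,0,0,0.4,0,0,0,0,0.4,0,0,0,0,0.4,0]'

```text
time_s: 12.9
tool_pos: [0.5234, -0.1689, 0.0734]
tcp_rot: [0.001, 0.653, 0.757, 0.002]
force: [-13.2, 8.6, 39.7]
grip_width: 0.0002
```

```bash
python3 -c "
from go import *
here()
a=arm.capture('wrist'); save(a,'pics/w6.png')"
```

```text
t 12.9 press xyz [-0.4802  0.1623  0.0734] Fpress [10.5 11.7 39.7] grip 0.0 q [-0.31  0.34 -0.41  0.82  0.    1.11]
```

View pics/w6.png

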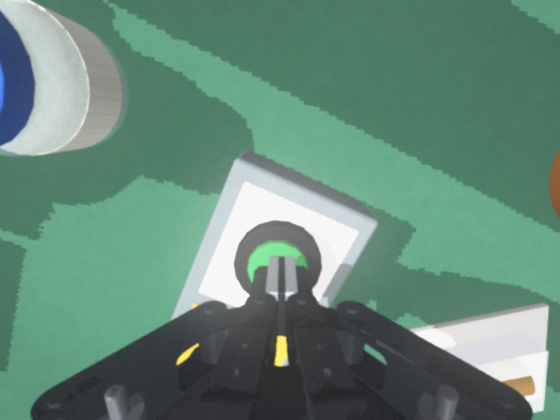

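Force is 40 N and rigid, but the fingertip may be overlapping the collar on one side. I'll check the geometry and the force profile.

Emit:
arm_command --increments '[0,0,0,-0.3,0,0,0,0,-0.4,0,0,0,0,-0.4,0]'

```text
time_s: 13.2
tool_pos: [0.5235, -0.1695, 0.0742]
tcp_rot: [0.001, 0.653, 0.757, 0.001]
force: [-0.1, 3.2, 5.4]
grip_width: 0.0002
```

```bash
python3 - <<'E'
from go import *
here()
im=arm.capture("wrist").copy()
st=arm.state(); w,a,b,c=st["tcp_rot"]; R=Ro.from_quat([a,b,c,w]).as_matrix()
print("tip",proj("wrist",[st["tool_pos"]+R@np.array(v) for v in [(0,0,.008),(.011,0,.008),(-.011,0,.008),(0,.01,.008)]]).round(1).tolist())
for z in(.055,.06,.065):
  h=cv2.cvtColor(im,cv2.COLOR_RGB2HSV); 
print("btn .521,-.17",proj("wrist",[(.521,-.17,z) for z in(.055,.06,.065)]).round(1).tolist())
p0=np.array([.521,-.17,.06]); print("circle",proj("wrist",[p0+[.017*np.cos(t),.017*np.sin(t),0] for t in np.arange(0,6.28,1.57)+th]).round(0).tolist())
E
```

```text
t 13.2 press xyz [-0.4809  0.1622  0.0742] Fpress [ 3.2 -0.4  5.4] grip 0.0 q [-0.31  0.34 -0.41  0.82  0.    1.11]
tip [[281.0, 270.5], [281.0, 251.9], [281.1, 288.2], [299.5, 270.5]]
btn .521,-.17 [[276.4, 261.4], [276.3, 265.5], [276.2, 269.8]]
circle [[276.0, 237.0], [246.0, 266.0], [277.0, 292.0], [307.0, 265.0]]
```

Emit:
arm_command --increments '[0,0,0,-0.2,0,0,0,0,-0.3,0,0,0,0,-0.3,0,0,0,0,-0.3,0]'

```text
time_s: 13.58
tool_pos: [0.5234, -0.1698, 0.0758]
tcp_rot: [0.001, 0.653, 0.757, 0.001]
force: [2.9, 2.2, 3.7]
grip_width: 0.0001
```

```bash
python3 -c "
from go import *
here()"
```

```text
t 13.58 press xyz [-0.4811  0.1624  0.0758] Fpress [ 1.7 -3.2  3.7] grip 0.0 q [-0.31  0.34 -0.41  0.82  0.    1.11]
```

The force follows a spring (5.4 N falling to 3.7 N over 1.6 mm, then rigid below), so the button was fully down. Releasing and clearing.

Emit:
arm_command --increments '[0,0,0,-0.5,0,0,0,0,-1,0,0,0,0,-2.5,0,0,0,0,-5,0,0,0,0,-8,0,0,-3,-2,-10,0,0,-6,-5,-11,0,0,-9,-8,-11,0,0,-12,-11,-11,0,0,-14,-13,-11,0,0,-15,-14,-11,0,0,-15,-14,-11,0]'

```text
time_s: 14.58
tool_pos: [0.4032, -0.341, 0.1852]
tcp_rot: [-0.0, 0.655, 0.756, -0.001]
force: [-0.7, 0.0, -0.4]
grip_width: 0.0002
```

```bash
python3 - <<'E'
from go import *
here()
a=arm.capture('top');b=arm.capture('scene')
save(np.hstack([cv2.resize(a[125:290,170:390],(480,360)),cv2.resize(b[80:300,200:380],(320,360))]),'pics/f7.png')
h=cv2.cvtColor(a,cv2.COLOR_RGB2HSV); m=cv2.inRange(h,(18,100,90),(35,255,255))[150:215,180:225]
p=np.argwhere(m)[:,::-1].astype(np.float32)+[180,150]; W=ray("top",p,.088)[:,:2]
v=cv2.fitLine(W.astype(np.float32),cv2.DIST_HUBER,0,.01,.01).ravel(); print("gate angle err",len(p), np.arctan(v[1]/v[0])-(th-np.pi/2))
E
```

```text
t 14.58 press xyz [-0.6316  0.3077  0.1852] Fpress [ 0.2  0.7 -0.4] grip 0.0 q [-0.7   0.21 -0.31  1.05 -0.    0.73]
gate angle err 260 -1.3454777388151689
```

View pics/f7.png

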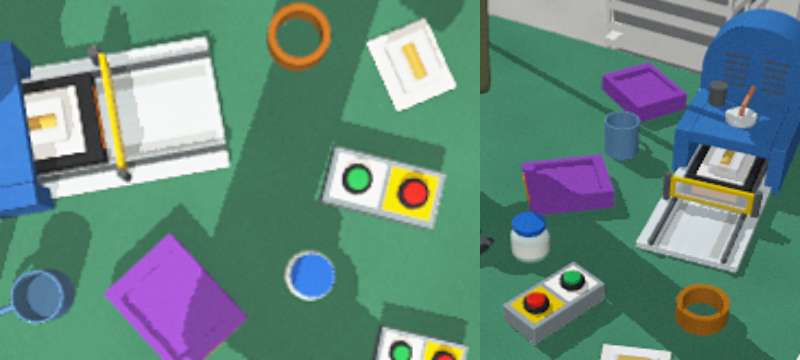

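```bash
python3 - <<'E'
from go import *
a=arm.capture('top'); h=cv2.cvtColor(a,cv2.COLOR_RGB2HSV); m=cv2.inRange(h,(23,120,120),(35,255,255)); m[:,:212]=0; m[:,232:]=0; m[:145]=0; m[210:]=0
n,l,s,_=cv2.connectedComponentsWithStats(m); k=1+s[1:,4].argmax(); p=np.argwhere(l==k)[:,::-1].astype(float); W=ray("top",p,.088)[:,:2]
v=cv2.fitLine(W.astype(np.float32),cv2.DIST_HUBER,0,.01,.01).ravel(); d=W.mean(0)-[x,y]
print(s[k],"gate",np.arctan(v[1]/v[0])-(th-np.pi/2),"x mean",np.cos(th)*d[0]+np.sin(th)*d[1])
E
```

```text
[215 150  13  53 168] gate 0.0025569708768324872 x mean -0.12498086619951314
```

The gate measures 0.003 rad from shut at x = -0.125, so I'm handing in.

```bash
python3 -c "
from h import *
print(arm.finish_job())"
```

```text
the job is handed in; nothing more can be done
None
```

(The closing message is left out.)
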